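Clamp the filter canister in the boat locker

ROBOT

A 6-joint arm with a two-finger parallel gripper is mounted at the origin on the work surface. World frame = base frame: x ahead of the robot, y to its left, z up, the work surface at z = 0. Lengths are in m, angles in degrees, forces in N, time in s.
With the tool pointing down it reaches from about 0.4 to 0.925 m from the base axis. Payload 3.4 kg.
Tool frame: the origin (TCP) lies midway between the tips of the shut fingers; the grasp point (between the pads) lies 19 mm behind it (tcp_to_grasp is the distance from the TCP to the grasp point, in m); z points along the fingers, y is the direction in which the jaws open and shut (so a half turn about z gives the same grasp; the last joint's range is limited). The gripper opens to 85 mm and grips with 20 to 120 N. Pads are 22 mm wide; open, the fingers measure 114 mm over their backs; the gripper's body (76 mm by 85 mm) begins 54 mm behind the grasp point. The pads swing forward as they close: fully open they stand 13 mm farther back than shut.
Start: joints at [71.247, 17.578, 86.31, -0, 76.112, -4.211], TCP at [0.144, 0.557, 0.231] pointing down, gripper open.
Joint ranges: [-179.03, 179.03], [-60, 130.46], [8.19, 133.38], [-81.62, 261.62], [5.75, 156.47], [-153.77, 153.77]. Speed limits (degrees/s): [147.25, 147.25, 180, 180, 180, 180].

INTERFACE

Orientations are given as [roll, pitch, yaw] about the fixed x, y, z axes, in that order (R = Rz(yaw) Ry(pitch) Rx(roll)).
In Python, from station import * gives the robot as it stands.
- The arm moves only by the shell command python3 -m crank 'ROWS' [OPENING] [FORCE]. ROWS is JSON, a list of rows, each a list of 2 entries, a list of its own where there are three numbers: the shift along the world's x, y, z in m, then the turn, a rotation vector about the world's x, y, z in rad. A call has 1 to 5 rows; each row is the pose to reach, as a shift and turn from the pose commanded when the call began; what a row does not reach only later rows make up. A row lasts 1/10 s, in which the tool goes at most 50 mm and 8.59 degrees, less where a joint would pass 70% of its speed; a pose out of reach is approached as far as the arm can. A call with a gripper value outside its range is refused whole. OPENING is the finger opening in m, from 0 to 0.0854, set as the call begins (- or left out, the last holds). The fingers move at their own pace and stop on an object; FORCE is the grip in N (left out, the last holds). Time passes only in rows, so rows that repeat a pose let the fingers close. It gives the time, the measured TCP pose, the force and the opening at its end, in the units of the state.
- state(): the state, without advancing time (a new reading comes with each control period).
- camera(name): name is "scene" or "top" or "wrist"; returns (picture, depth): 400x640x3 uint8, red, green, blue; 400x640 float32, m along the optical axis (not along the pixel's ray), 0 where there is no reading.
- get_calibration(name): a dict with "intrinsics" (3x3 intrinsics, pixels), "rvec" (rotation vector, rad) and "tvec" (3), from world to camera coordinates, as OpenCV has them. Camera axes: x right, y down, z forward; pixel columns grow to the right and rows downward; lengths in m; the calibration is good to about 2 mm. The wrist camera is an equidistant fisheye: a pixel r from the principal point sees the ray r / f radians off the axis. A picture is of the moment at which its call begins: read the wrist's pose just before it. get_calibration takes no time and is no camera call; for the wrist camera it gives the pose at the moment of the call.
- sign_off(): hands the job in, once; it reports no verdict.
The state is a dict: "clock": time; "joint_positions": joint angles; "joint_vel": joint speeds; "joint_efforts": joint torques, N m; "tool_pos": TCP position; "eef_rot": TCP orientation; "force": force on the tool from outside, world axes, zero at the start; "ft_torque": the same for the moment, N m; "width": finger opening in m.
Only numpy, scipy, OpenCV 4.12 (cv2) and the standard library are available. Lean on these libraries where they do the work, as an engineer would, in place of code of your own. Each camera call takes 0.05 s, during which the arm holds its last target.

TASK

Push the filter canister gently along its cradle until its front end is fully home against the yellow end stop. Then wind the blue hold-down wheel clockwise by its orange spinner knob until it is firm, about 12 newtons of push at the knob and not much more, so that the rubber foot holds the canister down. Let go of everything, and leave the other things in the locker where they are.

Things in the scene. Friction and masses are not known exactly. Their poses are not given: they have to be found in the camera images.
- clamp: Grey fixed hold-down clamp: post 175 mm tall, arm (top 185 mm) over the cradle, blue wheel on top, steel stem with a rubber foot (34 x 30 mm) below. Origin: on the deck straight below the wheel's axis, z up; the post stands 92 mm from it along +x. Winding clockwise (from above) lowers the foot 8 mm per radian; it starts 8 to 28 mm above the canister, how far is not known beforehand.
- wheel_centre (a point): Centre of the blue handwheel's flat top face, on its vertical axis, 198 mm above the deck. A solid disc 132 mm across, 10 mm thick; its steel hub (36 mm across) stands 6 mm above the face. Friction keeps it where it is left. It needs about 1.3 to 4.1 rad of winding. Firm = about 12 N of push at the knob; under 9 N the foot is too loose, over 15 N it is overtightened.
- knob_grip (a point): Centre of the orange spinner knob on the wheel's top face, 50 mm from the axis: an upright cylinder 24 mm across, 42 mm tall; this point is 26 mm above the face. It spins freely on its own axis, so it can be carried round without turning the hand. Running free it takes about 6 N of push along the circle (some 3 N when paused); once the foot meets the canister this climbs 10 to 16 N per 0.5 rad.
- cradle: Fixed V-cradle: two aluminium rails on a black base, with a yellow stop plate (74 mm wide, top 88 mm above the origin) at its +y end. Origin: below the wheel's axis, at deck level or up to 6 mm higher; y along the rails towards the stop, z up. The rails run from y = -228 to 52 mm, are 83 mm wide over all and nowhere higher than 50 mm above the origin.
- stop_face (a point): Centre of the stop plate's face that the canister must meet, on the canister's axis line, 65 mm above the cradle's origin; axes as the cradle's (y points from the canister to the stop).
- canister: The loose filter canister: an aluminium cylinder with black ends, 70 mm in diameter and 180 mm long, about 0.5 kg, lying in the cradle. Origin: its centre; its own y axis runs along it towards its front end. It starts 35 to 80 mm short of the stop and slides at about 3 to 8 N of push.
- canister_end (a point): Centre of the canister's flat rear end face (small brass disc), away from the stop: the face to push on, 70 mm across. With the canister home it is 130 mm from the wheel's axis along the cradle.
- canister_nose (a point): Centre of the canister's flat front end face, which must meet the stop.
- float_box: Bystander: small clear lidded box with green, red and orange floats, 110 x 75 x 43 mm. Origin: centre of its underside.
- rod_holder: Bystander: blue plastic tube standing on its end, 66 mm across the foot, 115 mm tall. Origin: centre of its underside.
- tackle_box: Bystander: large clear tackle box with a dark handle, 210 x 280 mm, 146 mm tall over the handle. Origin: centre of its underside.
Mind the look-alikes: they are no part of the job. Leave any brown or pink look-alike of the canister alone.

How it is judged:
By the outcome, as a careful person would: the job done as asked, in the order asked, and still so for the second after the job is handed in, with the robot touching nothing.
It also fails if it takes over 64 s, if anything falls off the work surface, if the arm or the gripper's body presses on something with over 40 N, if the wrist force passes 120 N, or if a joint passes its speed limit or range.

## Working session

There is one attempt and no reset: what is moved stays moved. The work goes in short steps, Python scripts to look and compute and a shell command to move; the robot and the scene stay as the last step left them, time stands still between calls to the robot, and variables do not carry over. Pictures are saved under pics/ and viewed, and the job is handed in when it is done.

```bash
ls; mkdir -p pics; python3 - <<'E'
from station import *
import cv2
print(state())
for n in ("scene","top","wrist"):
    c=get_calibration(n); print(n,c)
    p,d=camera(n); cv2.imwrite(f"pics/{n}0.png",p[:,:,::-1])
    import numpy as np; np.savez(f"{n}0.npz",p=p,d=d,K=c["intrinsics"],r=c["rvec"],t=c["tvec"])
E
```

```text
pics
{'clock': 0.0, 'joint_positions': array([ 7.12483547e+01,  1.76217868e+01,  8.63837527e+01,  7.71880061e-04,
        7.61124092e+01, -4.21011533e+00]), 'joint_vel': array([ 0.08256412, -0.0716667 ,  0.12083776,  0.03820146,  0.0680176 ,
       -0.09745893]), 'joint_efforts': array([ 1.44714508e-03, -4.57544482e+01, -2.51921314e+01,  8.44029699e-06,
        1.33953273e-02,  2.57930743e-07]), 'tool_pos': array([0.14415204, 0.55590658, 0.23038669]), 'eef_rot': array([-1.79882425e+02, -9.40602483e-03,  1.65458274e+02]), 'force': array([-0.69437749, -0.19023065, -0.45634281]), 'ft_torque': array([ 0.02487801, -0.00786231,  0.00751581]), 'width': 0.0852785956774352}
scene {'intrinsics': array([[454.8828415 ,   0.        , 314.21097374],
       [  0.        , 454.8828415 , 197.65492125],
       [  0.        ,   0.        ,   1.        ]]), 'rvec': array([ 2.20437608,  1.19404044, -0.40691646]), 'tvec': array([-0.28345613, -0.24823439,  1.78887463])}
top {'intrinsics': array([[476.54484888,   0.        , 315.57465645],
       [  0.        , 476.54484888, 206.71725768],
       [  0.        ,   0.        ,   1.        ]]), 'rvec': array([ 2.17383415, -2.1538238 ,  0.14419208]), 'tvec': array([-0.03274428,  0.57234126,  1.55518228])}
wrist {'intrinsics': array([[309.70691629,   0.        , 322.99269875],
       [  0.        , 309.70691629, 199.2452525 ],
       [  0.        ,   0.        ,   1.        ]]), 'rvec': array([-2.29416958, -1.77440604, -0.25440445]), 'tvec': array([-0.57382003, -0.03770774,  0.38086937])}
```

View pics/scene0.png

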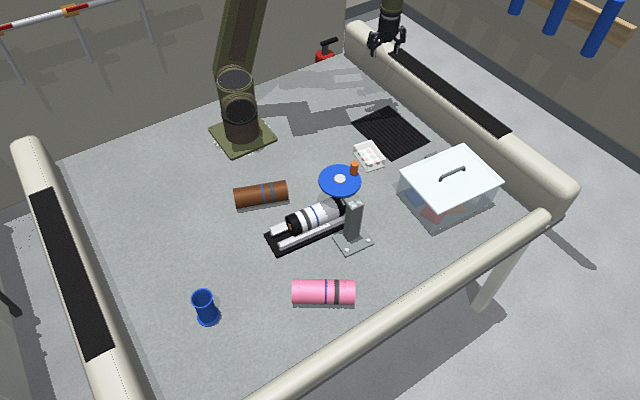

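View pics/top0.png

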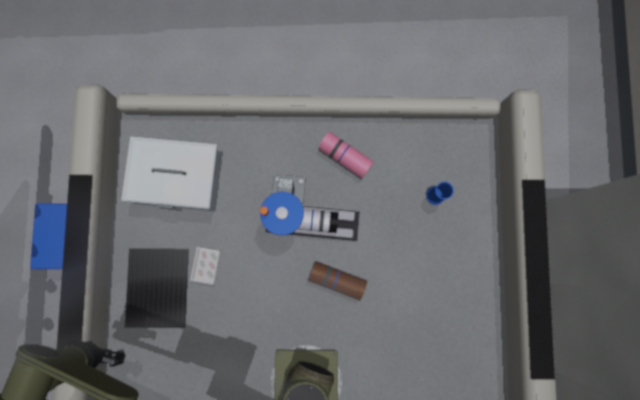

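View pics/wrist0.png

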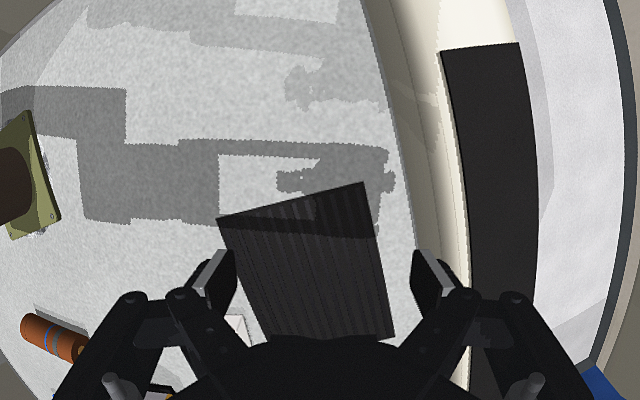

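The top view shows the wheel at (282,213) with its knob at (264,211). The cradle runs right from there, with the canister's rear at about (335,220). Brown and pink look-alikes lie apart from it. Next I'll measure from the two views.

```bash
cat > h.py <<'E'
import numpy as np, cv2
def load(n):
    z=np.load(n+".npz"); R=cv2.Rodrigues(z["r"])[0]; return z["p"],z["d"],z["K"],R,z["t"].ravel()
def ray(K,R,t,uv,fish=False):
    x=(np.array(uv,float)-K[:2,2])/K[0,0]
    if fish:
        th=np.hypot(*x); v=np.array([*(x/th*np.sin(th)),np.cos(th)]) if th>1e-9 else np.array([0,0,1.])
    else: v=np.array([*x,1.]); v/=np.linalg.norm(v)
    return -R.T@t, R.T@v
def plane(o,d,z): return o+d*(z-o[2])/d[2]
def tri(r1,r2):
    A=np.zeros((3,3));b=np.zeros(3)
    for o,d in (r1,r2):
        P=np.eye(3)-np.outer(d,d);A+=P;b+=P@o
    x=np.linalg.solve(A,b); return x,[np.linalg.norm((np.eye(3)-np.outer(d,d))@(x-o)) for o,d in (r1,r2)]
def comps(m,amin=15):
    n,l,s,c=cv2.connectedComponentsWithStats(m.astype(np.uint8)); return [(s[i],c[i],l==i) for i in range(1,n) if s[i][4]>=amin]
def pts(d,K,R,t,m):
    v,u=np.nonzero(m&(d>0)); z=d[v,u]; P=np.c_[(u-K[0,2])/K[0,0]*z,(v-K[1,2])/K[1,1]*z,z]; return (P-t)@R
E
python3 - <<'E'
from h import *
for n in ("scene0","top0"):
    p,d,K,R,t=load(n); h=cv2.cvtColor(p,cv2.COLOR_RGB2HSV); H,S,V=h[...,0].astype(int),h[...,1],h[...,2]
    print(n)
    for nm,m in (("orange",(H>=3)&(H<=17)&(S>170)&(V>120)),("blue",(H>100)&(H<125)&(S>150)&(V>80)),("yellow",(H>20)&(H<35)&(S>130)&(V>100)),("brown",(H<15)&(S>110)&(V<160))):
        for s,c,mm in comps(m): 
            P=pts(d,K,R,t,mm); 
            print(nm,s,c.round(1),np.median(P,0).round(3) if len(P) else None, P.min(0).round(3), P.max(0).round(3))
    x0,y0,x1,y1=(250,140,400,270) if n=="scene0" else (230,160,380,260)
    cv2.imwrite(f"pics/{n}_z.png",cv2.resize(p[y0:y1,x0:x1,::-1],None,fx=5,fy=4.5,interpolation=cv2.INTER_CUBIC) )
E
```

```text
scene0
orange [351 161   7  14  71] [353.6 167.3] [0.54  0.122 0.233] [0.527 0.115 0.206] [0.548 0.134 0.246]
blue [508   0  17  15 181] [515.3   6.7] [0.213 1.191 0.282] [0.179 1.174 0.248] [0.231 1.221 0.316]
blue [542   0  28  35 489] [555.   16.4] [0.391 1.191 0.325] [0.352 1.176 0.246] [0.409 1.218 0.397]
blue [580   0  45  58 924] [601.2  27.3] [0.569 1.191 0.368] [0.536 1.175 0.247] [0.589 1.216 0.472]
blue [319 164  42  34 968] [338.7 181.2] [0.543 0.068 0.197] [0.469 0.01  0.187] [0.6   0.137 0.205]
blue [325 280   1  24  24] [325.  291.5] [ 0.768 -0.13   0.064] [ 0.736 -0.139  0.028] [ 0.782 -0.109  0.07 ]
blue [191 288  29  39 730] [204.8 307. ] [ 0.633 -0.436  0.069] [ 0.59  -0.466 -0.001] [ 0.654 -0.405  0.12 ]
brown [67  4 21  9 64] [77.4  7.8] [-0.818 -0.319  0.24 ] [-0.835 -0.364  0.223] [-0.806 -0.278  0.251]
brown [ 0 24 13  7 41] [ 5.8 26.9] [-0.818 -0.599  0.24 ] [-0.827 -0.62   0.232] [-0.804 -0.577  0.25 ]
brown [327  49   7   8  21] [329.9  51.9] [-0.787  0.981 -0.411] [-0.822  0.962 -0.425] [-0.745  1.005 -0.388]
brown [315  55  10   8  33] [318.4  58.8] [-0.7
[... 242 characters left out ...]
067  0.021] [ 0.393 -0.011  0.076]
brown [233 185  30  24 518] [247.6 196.2] [ 0.334 -0.146  0.06 ] [ 0.286 -0.195  0.017] [ 0.363 -0.093  0.074]
brown [263 184   8  19  98] [266.8 193.1] [ 0.36  -0.085  0.061] [ 0.321 -0.099  0.023] [ 0.373 -0.071  0.074]
top0
blue [427 183  26  21 203] [438.7 193. ] [ 0.621 -0.436  0.053] [ 0.592 -0.462  0.001] [ 0.647 -0.406  0.121]
blue [ 262  193   41   41 1117] [282.7 213.3] [0.529 0.071 0.199] [0.473 0.015 0.016] [0.594 0.134 0.209]
blue [  31  204   36   65 1992] [ 48.6 236. ] [ 0.499  1.169 -0.55 ] [ 0.356  0.729 -0.571] [0.646 1.246 0.172]
brown [315 264  11   8  57] [320.  267.4] [ 0.373 -0.043  0.065] [ 0.361 -0.059  0.053] [ 0.383 -0.027  0.073]
```

View pics/scene0_z.png

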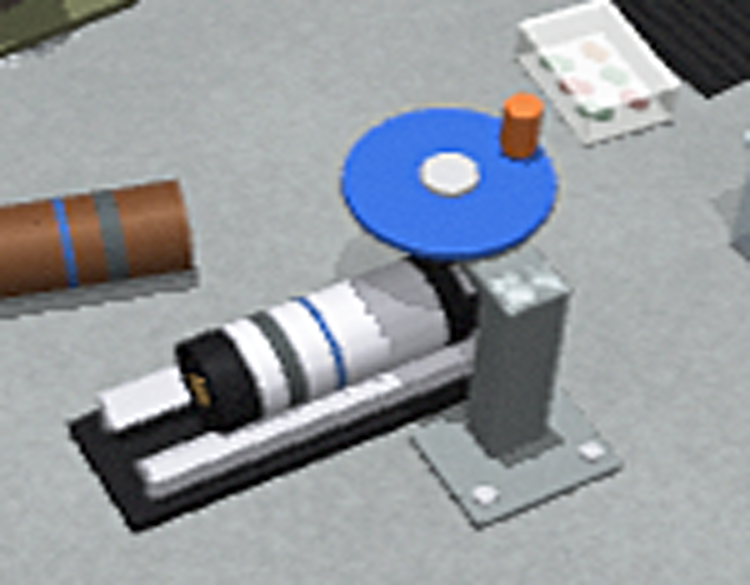

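View pics/top0_z.png

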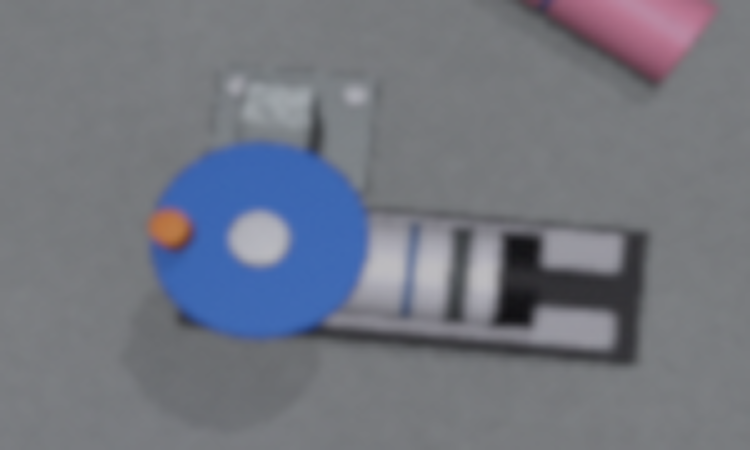

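The zooms show the canister's brass rear disc at scene pixel (290,226). The hub is at about scene (340,178) and top (282,213), and the knob is on the wheel's +y side. I'll triangulate these.

```bash
python3 - <<'E'
from h import *
D={}
for n in ("scene0","top0"):
    p,d,K,R,t=load(n); h=cv2.cvtColor(p,cv2.COLOR_RGB2HSV); H,S,V=h[...,0].astype(int),h[...,1],h[...,2]
    m=(H>100)&(H<125)&(S>120)&(V>80)
    s,c,mm=[x for x in comps(m) if abs(x[1][0]-(339 if n=="scene0" else 282))<6 and x[0][4]>500][0]
    # hub: hole in blue
    cs,hi=cv2.findContours(mm.astype(np.uint8),cv2.RETR_CCOMP,cv2.CHAIN_APPROX_NONE)
    outer=max(cs,key=len); 
    fill=np.zeros(mm.shape,np.uint8); cv2.drawContours(fill,[outer],-1,1,-1)
    orr=(H<20)&(S>110)&(V>90); roi=np.zeros_like(orr); roi[155:225,255:365]=1
    if n=="scene0": roi[:,:345]=0
    else: roi[:,275:]=0
    orr&=roi
    k=comps(orr,8); print(n,"orange",[(x[0],x[1].round(1)) for x in k])
    hub=[x for x in comps((fill>0)&(S<90),20)]; print("hub",[(x[0],x[1].round(1)) for x in hub])
    e=cv2.fitEllipse(cv2.convexHull(outer)); print("ell",np.round(e[0],1),np.round(e[1],1),e[2])
    D[n]=(K,R,t,max(hub,key=lambda x:x[0][4])[1],e[0],k[0][1])
    P=pts(d,K,R,t,mm); P=P[P[:,2]>.18]; print("face z",np.median(P[:,2]),(P.min(0)+P.max(0))/2)
for i,nm in ((3,"hub(204)"),(4,"ellipse"),(5,"knob mid")):
    r=[ray(*D[n][:3],D[n][i]) for n in D]; print(nm,tri(*r), [plane(*a,{3:.204,4:.198,5:.224}[i]).round(4) for a in r])
E
```

```text
scene0 orange [(array([350, 161,   9,  14,  91], dtype=int32), array([353.7, 167.3]))]
hub [(array([334, 174,  12,  10,  94], dtype=int32), array([339.4, 178.3]))]
ell [339.2 180.4] [33.5 42.6] 94.64073944091797
face z 0.1973111033721741 [0.53437356 0.07590231 0.19604925]
top0 orange [(array([260, 208,   8,   7,  42], dtype=int32), array([263.5, 210.7]))]
hub [(array([276, 207,  12,  12, 122], dtype=int32), array([281.4, 212.5]))]
ell [281.6 213.2] [42.4 43.9] 8.91919231414795
face z 0.19862153138373764 [0.53325086 0.07584508 0.19841029]
hub(204) (array([0.53384757, 0.07599143, 0.20269253]), [np.float64(0.00018341619842405824), np.float64(0.00018341619842396104)]) [array([0.5348, 0.0754, 0.204 ]), array([0.5336, 0.0758, 0.204 ])]
ellipse (array([0.5331958 , 0.07644908, 0.19187422]), [np.float64(0.00044618131641021967), np.float64(0.0004461813164101416)]) [array([0.5376, 0.0735, 0.198 ]), array([0.5323, 0.0757, 0.198 ])]
knob mid (array([0.53613734, 0.1267516 , 0.22443853]), [np.float64(0.00022006657447388374), np.float64(0.0002200665744738257)]) [array([0.5357, 0.1268, 0.224 ]), array([0.5363, 0.127 , 0.224 ])]
```

```bash
python3 - <<'E'
from h import *
# canister & cradle from depth
for n,box in (("scene0",(262,195,345,255)),("top0",(300,205,362,243))):
    p,d,K,R,t=load(n); m=np.zeros(d.shape,bool); x0,y0,x1,y1=box; m[y0:y1,x0:x1]=1
    P=pts(d,K,R,t,m)
    Q=P[(P[:,2]>.055)&(P[:,2]<.15)]
    print(n,len(Q),Q.min(0).round(3),Q.max(0).round(3))
    for y in np.arange(-.17,.03,.02):
        q=Q[abs(Q[:,1]-y)<.01]
        if len(q)>5: i=q[:,2].argsort()[-5:]; print(round(y,2),len(q),"top z",q[i,2].mean().round(4),"x at top",q[i,0].mean().round(4), "x range",q[:,0].min().round(3),q[:,0].max().round(3))
E
```

```text
scene0 1242 [ 0.357 -0.106  0.055] [0.613 0.084 0.132]
-0.11 6 top z 0.0569 x at top 0.398 x range 0.357 0.556
-0.09 182 top z 0.1035 x at top 0.5177 x range 0.359 0.557
-0.07 135 top z 0.1043 x at top 0.5201 x range 0.373 0.557
-0.05 135 top z 0.1044 x at top 0.525 x range 0.494 0.559
-0.03 130 top z 0.1027 x at top 0.5269 x range 0.495 0.561
-0.01 131 top z 0.1038 x at top 0.5265 x range 0.497 0.563
0.01 128 top z 0.1041 x at top 0.5286 x range 0.499 0.565
top0 767 [ 0.486 -0.15   0.055] [0.563 0.023 0.111]
-0.09 113 top z 0.1051 x at top 0.517 x range 0.486 0.555
-0.07 144 top z 0.1082 x at top 0.5204 x range 0.486 0.554
-0.05 133 top z 0.1064 x at top 0.5229 x range 0.487 0.558
-0.03 128 top z 0.1072 x at top 0.5207 x range 0.489 0.557
-0.01 131 top z 0.1067 x at top 0.5264 x range 0.491 0.56
0.01 112 top z 0.1064 x at top 0.5236 x range 0.494 0.563
```

```bash
python3 - <<'E'
from h import *
p,d,K,R,t=load("scene0"); c=p[190:260,260:350,::-1]; cv2.imwrite("pics/sz2.png",cv2.resize(c,None,fx=8,fy=8,interpolation=cv2.INTER_CUBIC))
p,d,K,R,t=load("top0"); c=p[190:250,260:370,::-1]; cv2.imwrite("pics/tz2.png",cv2.resize(c,None,fx=7,fy=7,interpolation=cv2.INTER_CUBIC))
E
```

```text
(no output)
```

View pics/sz2.png

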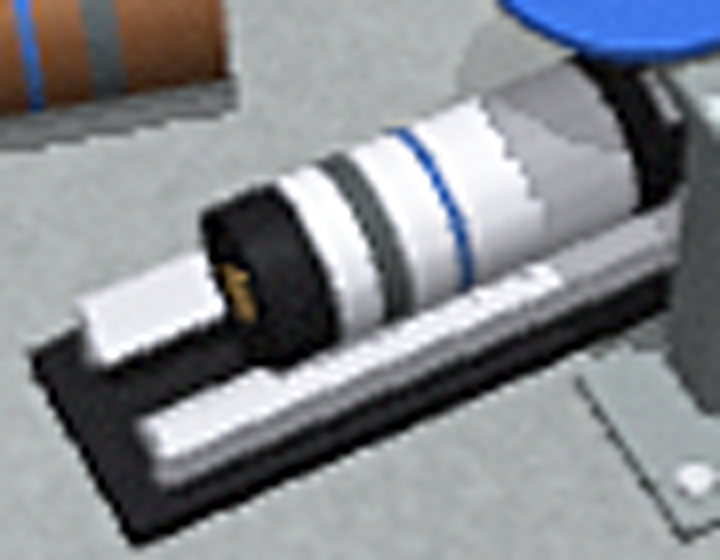

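View pics/tz2.png

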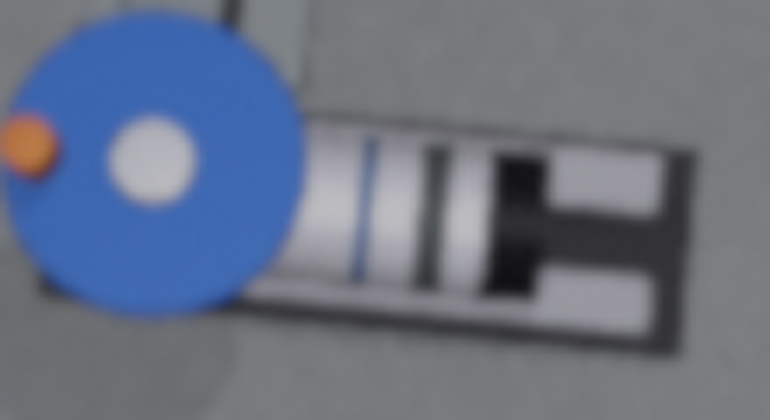

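```bash
python3 - <<'E'
from h import *
S=load("scene0")[2:]; T=load("top0")[2:]
print("cams",(-S[1].T@S[2]).round(3),(-T[1].T@T[2]).round(3))
q=lambda u,v:(260+u/7,190+v/7)
for z in (.068,.071): print("brass scene",plane(*ray(*S,(289.75,226.5)),z).round(4))
a,b=[plane(*ray(*T,q(*x)),.07) for x in ((546,157),(537,297))]; print("top rear corners",a.round(4),b.round(4),((a+b)/2).round(4))
print("tri",tri(ray(*S,(289.75,226.5)),ray(*T,q(541,227))))
L=[((300,117),(695,150)),((200,305),(675,355))]
for l in L:
    a,b=[plane(*ray(*T,q(*x)),.012) for x in l]; print("edge",a.round(4),b.round(4),np.degrees(np.arctan2((a-b)[0],(a-b)[1])))
a,b=[plane(*ray(*T,q(*x)),.012) for x in ((695,150),(675,355))]; print("base rear",a,b,np.degrees(np.arctan2((a-b)[1],(a-b)[0])))
a,b=[plane(*ray(*T,q(*x)),.05) for x in ((662,150),(650,334))]; print("rail ends",a.round(4),b.round(4),((a+b)/2).round(4))
w=np.array([.534,.076]);k=np.array([.5361,.1267]); print("knob",np.hypot(*(k-w)),np.degrees(np.arctan2(*(k-w)[::-1])))
E
```

```text
cams [ 1.248 -0.501  1.238] [ 0.379 -0.01   1.613]
brass scene [ 0.5214 -0.0971  0.068 ]
brass scene [ 0.5233 -0.0981  0.071 ]
top rear corners [ 0.5503 -0.1003  0.07  ] [ 0.485  -0.0964  0.07  ] [ 0.5177 -0.0984  0.07  ]
tri (array([ 0.51872882, -0.09718903,  0.06483031]), [np.float64(0.0013988899037967516), np.float64(0.001398889903796674)])
edge [0.575  0.0153 0.012 ] [ 0.5609 -0.1758  0.012 ] 4.2399099250241505
edge [0.4836 0.0623 0.012 ] [ 0.4617 -0.166   0.012 ] 5.479118992711734
base rear [ 0.56085201 -0.17582132  0.012     ] [ 0.46173806 -0.16595078  0.012     ] -5.687210032350959
rail ends [ 0.5564 -0.1563  0.05  ] [ 0.4695 -0.1505  0.05  ] [ 0.513  -0.1534  0.05  ]
knob 0.05074347248661645 87.6281578102108
```

```bash
python3 -m crank '[[[0.032,-0.034,0.016],[0,0,-0.14]],[[0.064,-0.068,0.032],[0,0,-0.28]],[[0.096,-0.102,0.048],[0,0,-0.42]],[[0.128,-0.136,0.064],[0,0,-0.56]],[[0.16,-0.17,0.08],[0,0,-0.70]]]' 0 30 && python3 -m crank '[[[0.03,-0.035,0],[0,0,-0.14]],[[0.06,-0.07,0],[0,0,-0.28]],[[0.09,-0.105,0],[0,0,-0.42]],[[0.12,-0.145,0],[0,0,-0.56]],[[0.15,-0.185,0],[0,0,-0.70]]]'
```

```text
clock: 0.65
tool_pos: [0.3051, 0.385, 0.3117]
eef_rot: [-180.0, 0.0, 125.1]
force: [0.4, 0.3, 0.6]
width: 0.0125
clock: 1.15
tool_pos: [0.4551, 0.1999, 0.3112]
eef_rot: [-180.0, -0.0, 84.9]
force: [0.7, 1.2, -0.2]
width: 0.0001
```

```bash
python3 -m crank '[[[0.01,-0.048,0],[0,0,0]],[[0.02,-0.096,0],[0,0,0]],[[0.035,-0.142,0],[0,0,0]],[[0.048,-0.19,0],[0,0,0]],[[0.06,-0.238,0],[0,0,0]]]' && python3 -m crank '[[[0,-0.049,0],[0,0,0]],[[0,-0.09,0],[0,0,0]],[[0,-0.102,-0.045],[0,0,0]],[[0,-0.102,-0.09],[0,0,0]],[[0,-0.102,-0.12],[0,0,0]]]' && python3 - <<'E'
from station import *
import cv2,numpy as np
for n in ("wrist","scene"):
    c=get_calibration(n);p,d=camera(n); cv2.imwrite(f"pics/{n}1.png",p[:,:,::-1])
    np.savez(f"{n}1.npz",p=p,d=d,K=c["intrinsics"],r=c["rvec"],t=c["tvec"])
s=state();print(s["tool_pos"],s["force"])
E
```

```text
clock: 1.65
tool_pos: [0.5145, -0.0384, 0.3111]
eef_rot: [-180.0, -0.0, 85.2]
force: [1.2, -0.1, -0.1]
width: 0.0002
clock: 2.15
tool_pos: [0.5125, -0.1389, 0.1883]
eef_rot: [-179.8, -0.1, 85.1]
force: [-0.3, 0.3, -0.6]
width: -0.0003
[ 0.51041465 -0.13742029  0.18663146] [0.01990876 0.32019908 0.0110208 ]
```

View pics/wrist1.png

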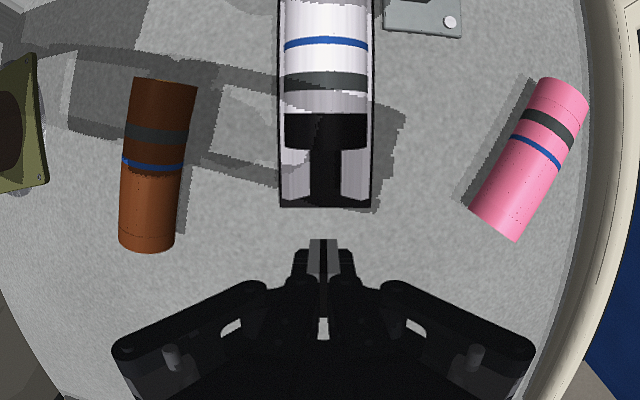

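View pics/scene1.png

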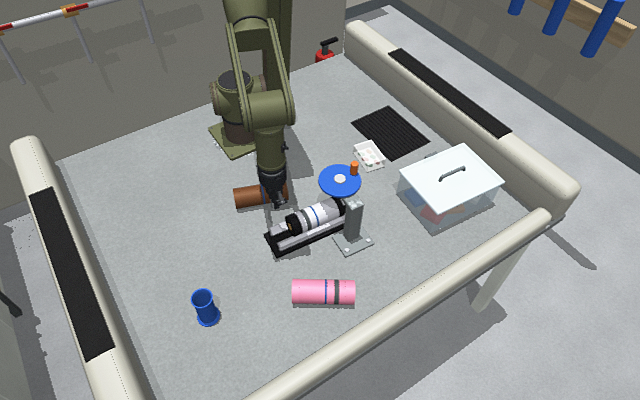

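The wrist view shows the canister's rear top edge at (326,150), centred between the rails, and the fingers are shut on the cradle's line. Now I'll measure the edge from this second view and check where the camera sits on the hand.

```bash
python3 - <<'E'
from h import *
W=load("wrist1")[2:]
print("cam",(-W[1].T@W[2]).round(4), "tool .5125,-.139,.187")
for z in (.069,.1045):
  for uv in ((326,150),(326,114),(286,148),(367,150)): print(z,uv,plane(*ray(*W,uv,True),z).round(4))
for uv in ((279,207),(370,208)): print("base rear",plane(*ray(*W,uv,True),.01).round(4))
for uv in ((283,203),(367,203)): print("railend",plane(*ray(*W,uv,True),.05).round(4))
S=load("scene0")[2:]
# top point of rear rim: triangulate rear rim top: scene px
print(tri(ray(*W,(326,150),True),ray(*S,(260+235/8,190+190/8))))
E
```

```text
cam [ 0.5195 -0.0668  0.3319] tool .5125,-.139,.187
0.069 (326, 150) [ 0.5185 -0.101   0.069 ]
0.069 (326, 114) [ 0.5211 -0.0703  0.069 ]
0.069 (286, 148) [ 0.4845 -0.0961  0.069 ]
0.069 (367, 150) [ 0.5536 -0.1037  0.069 ]
0.1045 (326, 150) [ 0.5186 -0.0964  0.1045]
0.1045 (326, 114) [ 0.5209 -0.0699  0.1045]
0.1045 (286, 148) [ 0.4893 -0.0922  0.1045]
0.1045 (367, 150) [ 0.549  -0.0987  0.1045]
base rear [ 0.4615 -0.1666  0.01  ]
base rear [ 0.5613 -0.1762  0.01  ]
railend [ 0.4731 -0.1505  0.05  ]
railend [ 0.5534 -0.1573  0.05  ]
(array([ 0.51833406, -0.09372769,  0.12873767]), [np.float64(0.0006222570103895914), np.float64(0.0006222570103896685)])
```

The hand camera sits 72 mm ahead of the fingers, so a vertical push would bring it close to the wheel. I'll lean the hand back about 29° and push with the fingertips.

```bash
python3 -m crank '[[[0.004,0,0],[0.125,-0.011,0]],[[0.004,0,-0.03],[0.25,-0.022,0]],[[0.004,0,-0.06],[0.375,-0.032,0]],[[0.004,0,-0.09],[0.498,-0.043,0]],[[0.004,0,-0.118],[0.498,-0.043,0]]]' && python3 -m crank '[[[0,0,0],[0,0,0]],[[0,0,0],[0,0,0]]]' && python3 - <<'E'
from station import *
import cv2,numpy as np
for n in ("scene",):
    p,d=camera(n); cv2.imwrite(f"pics/{n}2.png",cv2.resize(p[120:280,220:420,::-1],None,fx=4,fy=3.7,interpolation=cv2.INTER_CUBIC))
F=[]
s=state();print(s["tool_pos"],s["force"],s["joint_positions"],s["eef_rot"])
E
```

```text
clock: 2.75
tool_pos: [0.5199, -0.1423, 0.0723]
eef_rot: [179.8, -28.7, 85.1]
force: [0.5, -0.4, -0.1]
width: 0.0001
clock: 2.95
tool_pos: [0.5192, -0.1386, 0.0745]
eef_rot: [179.8, -28.6, 85.3]
force: [1.0, 0.1, 1.0]
width: -0.0001
[ 0.51974802 -0.13859453  0.07522307] [-0.57465748 -0.08608106  1.10508956] [-36.12241876  31.13285801  97.27307468  25.99677127  69.34577458
 -44.60850436] [179.7232372  -28.57346588  85.418668  ]
```

View pics/scene2.png

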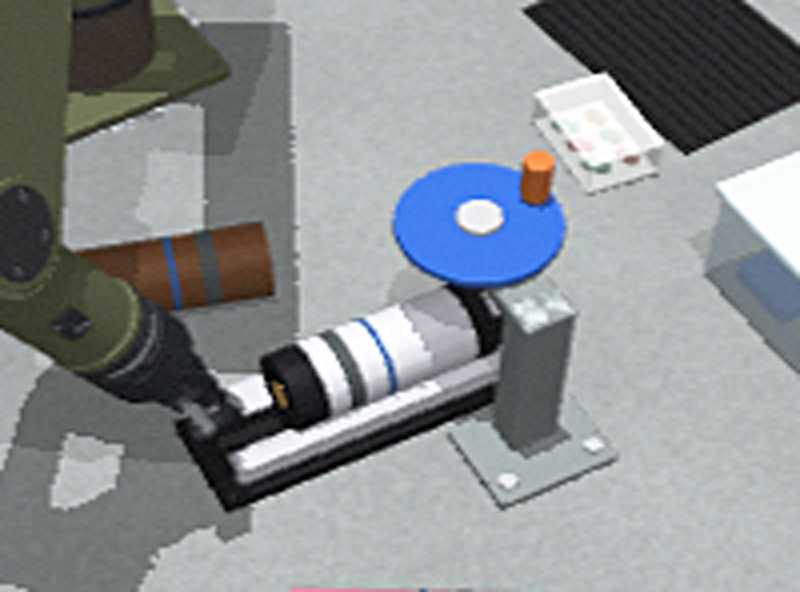

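The fingertips at crop pixel (235,405) are just behind the brass disc at (280,392), and everything is clear. I'll push now, watching the force.

```bash
python3 -m crank '[[[-0.003,0.008,-0.003],[0,0,0]],[[-0.002,0.016,-0.006],[0,0,0]],[[-0.002,0.02,-0.006],[0,0,0]],[[-0.002,0.024,-0.006],[0,0,0]],[[-0.002,0.028,-0.006],[0,0,0]]]' && python3 -m crank '[[[0,0.004,0],[0,0,0]],[[0.0005,0.008,0],[0,0,0]],[[0.001,0.012,0],[0,0,0]]]'&& python3 -m crank '[[[0,0.004,0],[0,0,0]],[[0.0005,0.008,0],[0,0,0]],[[0.001,0.012,0],[0,0,0]]]'
```

```text
clock: 3.5
tool_pos: [0.5165, -0.1098, 0.0677]
eef_rot: [179.9, -28.6, 85.3]
force: [0.6, 0.1, 0.1]
width: -0.0001
clock: 3.8
tool_pos: [0.5172, -0.1003, 0.0672]
eef_rot: [179.9, -28.4, 85.3]
force: [-4.0, -7.8, 3.7]
width: -0.0
clock: 4.1
tool_pos: [0.5184, -0.0884, 0.0672]
eef_rot: [179.8, -28.4, 85.3]
force: [-3.9, -7.0, 4.5]
width: -0.0001
```

```bash
python3 -m crank '[[[0,0.003,0],[0,0,0]],[[0.0005,0.006,0],[0,0,0]],[[0.001,0.009,0],[0,0,0]],[[0.001,0.012,0],[0,0,0]]]'&& python3 -m crank '[[[0,0.002,0],[0,0,0]],[[0.0005,0.004,0],[0,0,0]],[[0.0005,0.006,0],[0,0,0]]]'&& python3 -m crank '[[[0,0.001,0],[0,0,0]],[[0,0.002,0],[0,0,0]],[[0,0.003,0],[0,0,0]]]'
```

```text
clock: 4.5
tool_pos: [0.5196, -0.0764, 0.0672]
eef_rot: [179.8, -28.4, 85.3]
force: [-2.3, -6.6, 2.7]
width: 0.0001
clock: 4.8
tool_pos: [0.5202, -0.0704, 0.0672]
eef_rot: [179.8, -28.4, 85.3]
force: [-2.3, -6.5, 3.1]
width: 0.0
clock: 5.1
tool_pos: [0.5204, -0.0675, 0.0672]
eef_rot: [179.8, -28.4, 85.3]
force: [-1.6, -6.5, 2.0]
width: -0.0001
```

```bash
for i in 1 2 3 ; do python3 -m crank '[[[0,0.001,0],[0,0,0]],[[0,0.002,0],[0,0,0]]]' | egrep 'pos|force'; done
```

```text
tool_pos: [0.5205, -0.0655, 0.0672]
force: [-2.1, -5.8, 2.0]
tool_pos: [0.5207, -0.0635, 0.0672]
force: [-0.7, -6.8, 2.8]
tool_pos: [0.5208, -0.0615, 0.0672]
force: [-1.8, -6.4, 1.6]
```

```bash
for i in 1 2 3 4; do python3 -m crank '[[[0,0.001,0],[0,0,0]]]' | egrep 'pos|force'; done
```

```text
tool_pos: [0.5209, -0.0606, 0.0672]
force: [-1.3, -7.4, 1.7]
tool_pos: [0.521, -0.0605, 0.0672]
force: [-2.3, -12.1, 5.6]
tool_pos: [0.5211, -0.0604, 0.0672]
force: [-4.8, -14.2, 7.4]
tool_pos: [0.5211, -0.0604, 0.0672]
force: [-5.2, -18.8, 7.6]
```

The force climbed from 7 to about 19 N with the tip stopped at y = -0.0605, as predicted for home. I'm backing off, straightening the hand, rising, and looking.

```bash
python3 -m crank '[[[-0.002,-0.02,0],[0,0,0]],[[-0.004,-0.045,0.005],[0,0,0]],[[-0.004,-0.055,0.045],[-0.125,0.011,0]],[[-0.004,-0.055,0.092],[-0.25,0.022,0]],[[-0.004,-0.055,0.14],[-0.375,0.032,0]]]' 0.0854 60 && python3 -m crank '[[[0,0,0.048],[-0.123,0.011,0]],[[0,0.02,0.09],[-0.123,0.011,0]],[[0.005,0.055,0.115],[-0.123,0.011,0]],[[0.007,0.1,0.115],[-0.123,0.011,0]]]' && python3 - <<'E'
from station import *
import cv2,numpy as np
for n in ("wrist","scene","top"):
    c=get_calibration(n);p,d=camera(n); cv2.imwrite(f"pics/{n}3.png",p[:,:,::-1] if n=="wrist" else cv2.resize(p[120:280,220:420,::-1],None,fx=4,fy=3.7,interpolation=cv2.INTER_CUBIC))
    np.savez(f"{n}3.npz",p=p,d=d,K=c["intrinsics"],r=c["rvec"],t=c["tvec"])
s=state();print(s["tool_pos"],s["force"],s["eef_rot"])
E
```

```text
clock: 6.6
tool_pos: [0.5159, -0.1118, 0.2081]
eef_rot: [-180.0, -6.8, 85.0]
force: [1.2, -0.1, -0.3]
width: 0.0723
clock: 7.0
tool_pos: [0.5256, -0.01, 0.3274]
eef_rot: [179.4, 0.0, 85.1]
force: [0.6, -0.1, 0.0]
width: 0.0859
[ 0.52261669 -0.00786425  0.3227691 ] [ 0.27709858 -0.77899548 -0.21154319] [ 1.79965854e+02 -4.32363841e-02  8.55001642e+01]
```

View pics/wrist3.png

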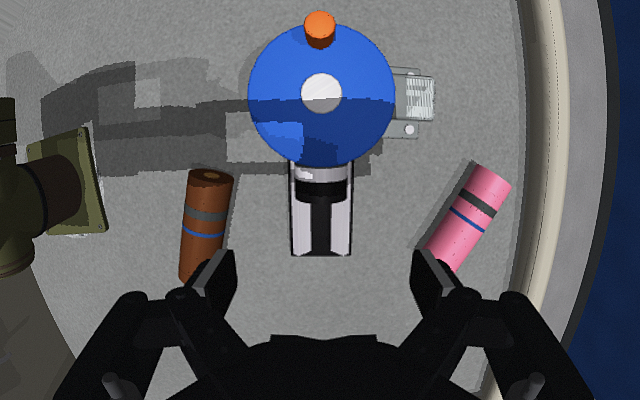

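View pics/scene3.png

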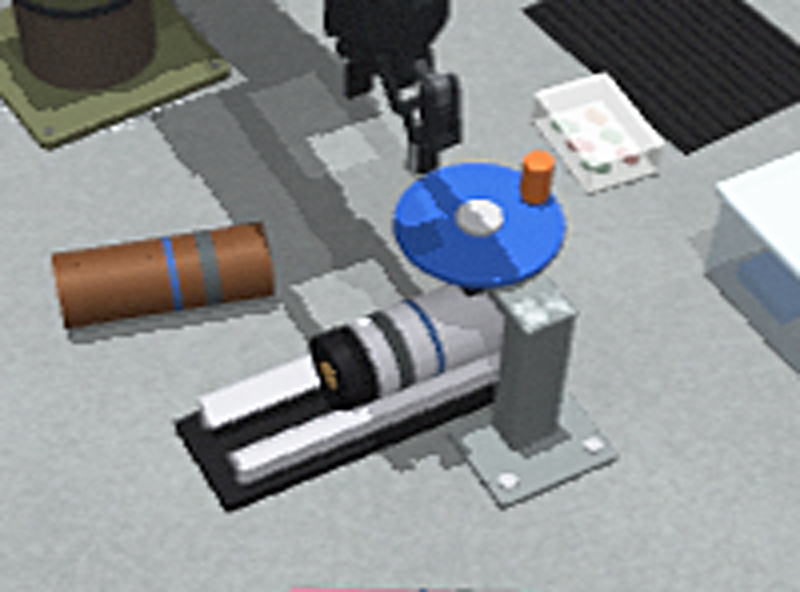

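View pics/top3.png

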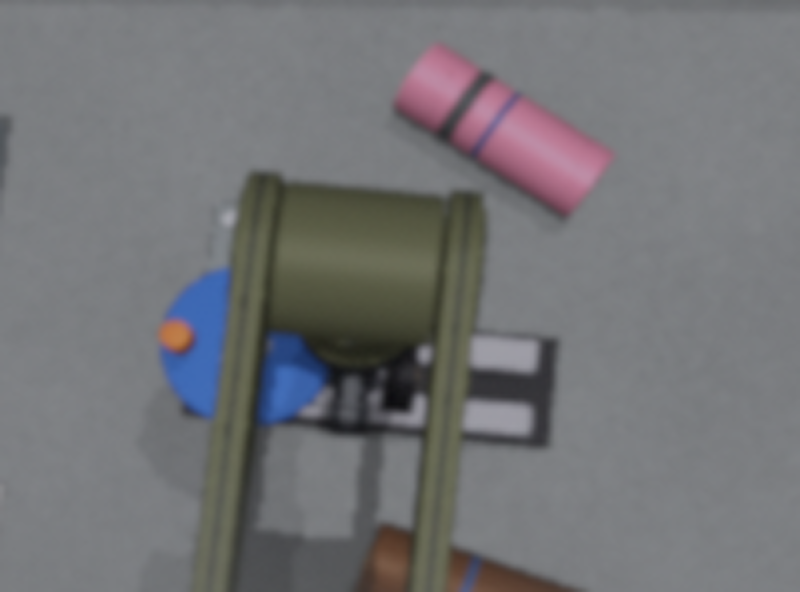

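The canister has moved forward: the brass disc is now at scene crop (328,376). In the wrist view the hub is at (321,93) and the knob top at (320,21). I'll cross-check both.

```bash
python3 - <<'E'
from h import *
p,d,K,R,t=load("wrist3"); W=(K,R,t); S=load("scene0")[2:];T=load("top0")[2:]
h=cv2.cvtColor(p,cv2.COLOR_RGB2HSV).astype(int); H,Sa,V=h[...,0],h[...,1],h[...,2]
m=(H<20)&(Sa>140)&(V>200); m[60:]=0
for x in comps(m,50): print("knob top",x[0],x[1]); k=x[1]
m=(Sa<60)&(V>90); m[:70]=0;m[116:]=0;m[:,:298]=0;m[:,346:]=0
for x in comps(m,200): print("hub",x[0],x[1]); hb=x[1]
print("hub",plane(*ray(*W,hb,True),.204), "knob top",plane(*ray(*W,k,True),.24))
print("hub tri",tri(ray(*W,hb,True),ray(*S,(339.4,178.3))))
c=plane(*ray(*S,(220+328/4,120+376/3.7)),.07); print("rear now",c, "to axis",np.hypot(*(c[:2]-[.534,.076])))
E
```

```text
knob top [305  11  30  27 633] [319.19905213  24.00947867]
hub [ 301   73   41   41 1305] [321.03601533  92.7908046 ]
hub [0.53329025 0.07671169 0.204     ] knob top [0.53610781 0.12765431 0.24      ]
hub tri (array([0.53331506, 0.07683675, 0.20172807]), [np.float64(3.989933293420179e-06), np.float64(3.989933293340122e-06)])
rear now [ 0.52753641 -0.05533372  0.07      ] to axis 0.13149267432729633
```

```bash
python3 -m crank '[[[0.004,0.045,-0.01],[0,0,0]],[[0.008,0.09,-0.025],[0,0,0]],[[0.012,0.134,-0.038],[0,0,0]],[[0.012,0.134,-0.038],[0,0,0]],[[0.012,0.134,-0.038],[0,0,0]]]' && python3 -m crank '[[[0,0,0],[0,0,0]],[[0,0,0],[0,0,0]]]'
```

```text
clock: 7.65
tool_pos: [0.5343, 0.1233, 0.2829]
eef_rot: [-179.8, 0.1, 85.3]
force: [-0.2, -1.2, -0.2]
width: 0.0856
clock: 7.85
tool_pos: [0.5352, 0.1219, 0.2846]
eef_rot: [180.0, 0.0, 85.1]
force: [-0.6, -0.3, -0.9]
width: 0.0858
```

```bash
python3 -m crank '[[[0.001,0.0045,-0.03],[0,0,0]],[[0.001,0.0045,-0.06],[0,0,0]],[[0.001,0.0045,-0.078],[0,0,0]],[[0.001,0.0045,-0.078],[0,0,0]],[[0.001,0.0045,-0.078],[0,0,0]]]' && python3 - <<'E'
from station import *
import cv2
s=state();print(s["tool_pos"],s["force"])
p,d=camera("scene"); cv2.imwrite("pics/scene4.png",cv2.resize(p[120:240,280:420,::-1],None,fx=5,fy=5,interpolation=cv2.INTER_CUBIC))
E
```

```text
clock: 8.35
tool_pos: [0.5363, 0.1271, 0.2069]
eef_rot: [180.0, 0.0, 85.2]
force: [-0.8, 0.2, 0.2]
width: 0.0853
[0.53632744 0.12708583 0.20691423] [-0.79877149  0.18587733  0.2342513 ]
```

View pics/scene4.png

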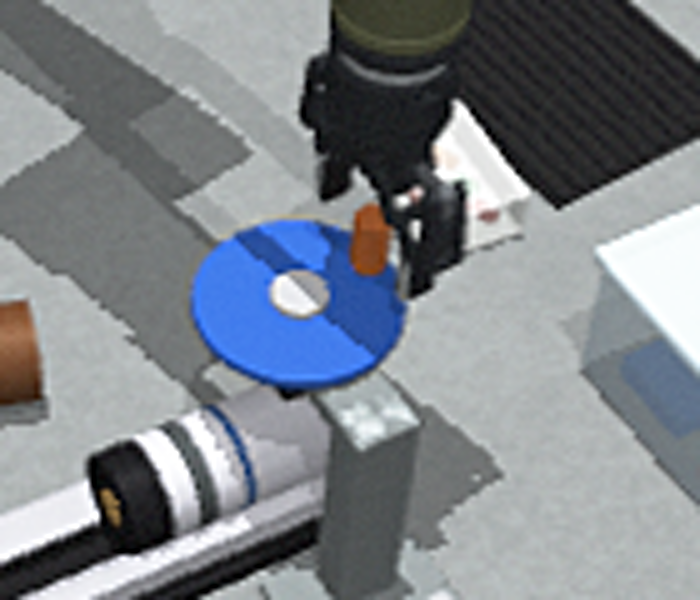

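The knob at (370,240) lies midway between the fingertips at (415,285) and (335,190). I'm closing.

```bash
python3 -m crank '[[[0,0,0],[0,0,0]],[[0,0,0],[0,0,0]],[[0,0,0],[0,0,0]],[[0,0,0],[0,0,0]],[[0,0,0],[0,0,0]]]' 0.01 40;python3 -m crank '[[[0,0,0],[0,0,0]],[[0,0,0],[0,0,0]],[[0,0,0],[0,0,0]]]'
```

```text
clock: 8.9
tool_pos: [0.5358, 0.1282, 0.2069]
eef_rot: [180.0, -0.0, 85.3]
force: [-1.5, 0.5, 3.3]
width: 0.023
clock: 9.2
tool_pos: [0.5358, 0.1282, 0.2068]
eef_rot: [180.0, -0.0, 85.3]
force: [-2.3, -0.2, 5.2]
width: 0.0229
```

```bash
cat > arc.py <<'E'
import numpy as np,sys,json
C=np.array([.5335,.078]);r=.0502
def rows(a,da,n):
    p=lambda x:r*np.array([np.cos(x),np.sin(x)])
    return json.dumps([[[*( (p(a-da*(i+1))-p(a)).round(4).tolist()),0],[0,0,0]] for i in range(n)])
if __name__=="__main__":
    from station import state
    s=state(); x=s["tool_pos"][:2]-C; a=np.arctan2(x[1],x[0]); F=s["force"][:2]
    t=np.array([np.sin(a),-np.cos(a)]); u=x/np.hypot(*x)
    print("ang",a.round(3),"r",np.hypot(*x).round(4),"push",(-F@t).round(2),"radial on tool",(F@u).round(2),"Fz",s["force"][2].round(1),"t",s["clock"])
    if len(sys.argv)>1:
        da,n,k=float(sys.argv[1]),int(sys.argv[2]),int(sys.argv[3])
        for j in range(k): print(rows(a-da*n*j,da,n))
E
python3 arc.py 0.08 5 3
```

```text
ang 1.525 r 0.0503 push 2.3 radial on tool -0.35 Fz 5.2 t 9.2
[[[0.004, -0.0003, 0], [0, 0, 0]], [[0.008, -0.001, 0], [0, 0, 0]], [[0.0119, -0.002, 0], [0, 0, 0]], [[0.0157, -0.0033, 0], [0, 0, 0]], [[0.0193, -0.0049, 0], [0, 0, 0]]]
[[[0.0035, -0.0019, 0], [0, 0, 0]], [[0.0069, -0.004, 0], [0, 0, 0]], [[0.0101, -0.0064, 0], [0, 0, 0]], [[0.0131, -0.0091, 0], [0, 0, 0]], [[0.0159, -0.012, 0], [0, 0, 0]]]
[[[0.0025, -0.0031, 0], [0, 0, 0]], [[0.0048, -0.0064, 0], [0, 0, 0]], [[0.0068, -0.0099, 0], [0, 0, 0]], [[0.0086, -0.0135, 0], [0, 0, 0]], [[0.01, -0.0173, 0], [0, 0, 0]]]
```

```bash
python3 -m crank '[[[0.004,-0.0003,0.0005],[0,0,0]],[[0.008,-0.001,0.0005],[0,0,0]],[[0.0119,-0.002,0.0005],[0,0,0]],[[0.0157,-0.0033,0.0005],[0,0,0]],[[0.0193,-0.0049,0.0005],[0,0,0]]]'; python3 arc.py 0.08 5 3
```

```text
clock: 9.7
tool_pos: [0.5533, 0.1239, 0.2068]
eef_rot: [-179.8, -0.1, 85.3]
force: [-4.9, 2.6, 6.0]
width: 0.0228
ang 1.163 r 0.05 push 5.52 radial on tool 0.39 Fz 6.0 t 9.7
[[[0.0036, -0.0017, 0], [0, 0, 0]], [[0.0071, -0.0038, 0], [0, 0, 0]], [[0.0104, -0.0061, 0], [0, 0, 0]], [[0.0135, -0.0086, 0], [0, 0, 0]], [[0.0164, -0.0114, 0], [0, 0, 0]]]
[[[0.0027, -0.003, 0], [0, 0, 0]], [[0.0051, -0.0062, 0], [0, 0, 0]], [[0.0072, -0.0096, 0], [0, 0, 0]], [[0.0091, -0.0132, 0], [0, 0, 0]], [[0.0106, -0.0169, 0], [0, 0, 0]]]
[[[0.0013, -0.0038, 0], [0, 0, 0]], [[0.0022, -0.0077, 0], [0, 0, 0]], [[0.0029, -0.0117, 0], [0, 0, 0]], [[0.0032, -0.0157, 0], [0, 0, 0]], [[0.0032, -0.0197, 0], [0, 0, 0]]]
```

```bash
python3 -m crank '[[[0.0035,-0.0019,0.0005],[0,0,0]],[[0.0069,-0.004,0.0005],[0,0,0]],[[0.0101,-0.0064,0.0005],[0,0,0]],[[0.0131,-0.0091,0.0005],[0,0,0]],[[0.0159,-0.012,0.0005],[0,0,0]]]'; python3 arc.py; python3 -m crank '[[[0.0025,-0.0031,0],[0,0,0]],[[0.0048,-0.0064,0],[0,0,0]],[[0.0068,-0.0099,0],[0,0,0]],[[0.0086,-0.0135,0],[0,0,0]],[[0.01,-0.0173,0],[0,0,0]]]'; python3 arc.py;  python3 -c "
from arc import *
a=.325
for j in range(12): print(round(a-.15*j,3),rows(a-.15*j,.05,3))"
```

```text
clock: 10.2
tool_pos: [0.5693, 0.1125, 0.2069]
eef_rot: [-179.8, -0.1, 85.3]
force: [-5.2, 4.0, 2.8]
width: 0.0233
ang 0.767 r 0.0497 push 6.45 radial on tool -0.95 Fz 2.8 t 10.2
clock: 10.7
tool_pos: [0.5797, 0.0956, 0.2069]
eef_rot: [-179.8, -0.2, 85.3]
force: [-3.8, 6.1, 3.2]
width: 0.0228
ang 0.365 r 0.0495 push 7.0 radial on tool -1.36 Fz 3.2 t 10.7
0.325 [[[0.0007, -0.0024, 0], [0, 0, 0]], [[0.0014, -0.0048, 0], [0, 0, 0]], [[0.0019, -0.0073, 0], [0, 0, 0]]]
0.175 [[[0.0004, -0.0025, 0], [0, 0, 0]], [[0.0006, -0.005, 0], [0, 0, 0]], [[0.0008, -0.0075, 0], [0, 0, 0]]]
0.025 [[[0.0, -0.0025, 0], [0, 0, 0]], [[-0.0001, -0.005, 0], [0, 0, 0]], [[-0.0004, -0.0075, 0], [0, 0, 0]]]
-0.125 [[[-0.0004, -0.0025, 0], [0, 0, 0]], [[-0.0009, -0.0049, 0], [0, 0, 0]], [[-0.0015, -0.0074, 0], [0, 0, 0]]]
-0.275 [[[-0.0007, -0.0024, 0], [0, 0, 0]], [[-0.0016, -0.0048, 0], [0, 0, 0]], [[-0.0026, -0.0071, 0], [0, 0, 0]]]
-0.425 [[[-0.0011, -0.0023, 0], [0, 0, 0]], [[-0.0023, -0.0045, 0], [0, 0, 0]], [[-0.0036, -0.0066, 0], [0, 0, 0]]]
-0.575 [[[-0.0014, -0.0021, 0], [0, 0, 0]], [[-0.0029, -0.0041, 0], [0, 0, 0]], [[-0.0046, -0.006, 0], [0, 0, 0]]]
-0.725 [[[-0.0017, -0.0018, 0], [0, 0, 0]], [[-0.0035, -0.0036, 0], [0, 0, 0]], [[-0.0054, -0.0052, 0], [0, 0, 0]]]
-0.875 [[[-0.002, -0.0016, 0], [0, 0, 0]], [[-0.004, -0.003, 0], [0, 0, 0]], [[-0.0061, -0.0044, 0], [0, 0, 0]]]
-1.025 [[[-0.0022, -0.0012, 0], [0, 0, 0]], [[-0.0044, -0.0024, 0], [0, 0, 0]], [[-0.0067, -0.0034, 0], [0, 0, 0]]]
-1.175 [[[-0.0023, -0.0009, 0], [0, 0, 0]], [[-0.0047, -0.0017, 0], [0, 0, 0]], [[-0.0071, -0.0024, 0], [0, 0, 0]]]
-1.325 [[[-0.0024, -0.0005, 0], [0, 0, 0]], [[-0.0049, -0.001, 0], [0, 0, 0]], [[-0.0074, -0.0013, 0], [0, 0, 0]]]
```

```bash
python3 -m crank '[[[0.0007,-0.0024,0],[0,0,0]],[[0.0014,-0.0048,0],[0,0,0]],[[0.0019,-0.0073,0],[0,0,0]]]' >/dev/null; python3 arc.py;  python3 -m crank '[[[0.0004,-0.0025,0],[0,0,0]],[[0.0006,-0.005,0],[0,0,0]],[[0.0008,-0.0075,0],[0,0,0]]]'>/dev/null; python3 arc.py
```

```text
ang 0.214 r 0.0494 push 5.06 radial on tool -1.8 Fz 1.6 t 11.0
ang 0.065 r 0.0494 push 5.43 radial on tool -1.84 Fz 2.6 t 11.3
```

```bash
python3 -m crank '[[[0,-0.0025,0],[0,0,0]],[[-0.0001,-0.005,0],[0,0,0]],[[-0.0004,-0.0075,0],[0,0,0]]]' >/dev/null; python3 arc.py;  python3 -m crank '[[[-0.0004,-0.0025,0],[0,0,0]],[[-0.0009,-0.0049,0],[0,0,0]],[[-0.0015,-0.0074,0],[0,0,0]]]'>/dev/null; python3 arc.py
```

```text
ang -0.085 r 0.0493 push 5.37 radial on tool -2.1 Fz 1.2 t 11.6
ang -0.235 r 0.0493 push 6.84 radial on tool -2.77 Fz 0.7 t 11.9
```

```bash
python3 -m crank '[[[-0.001,-0.0024,0],[0,0,0]],[[-0.0021,-0.0048,0],[0,0,0]],[[-0.0031,-0.0071,0],[0,0,0]]]' >/dev/null; python3 arc.py;  python3 -m crank '[[[-0.0011,-0.0023,0],[0,0,0]],[[-0.0023,-0.0045,0],[0,0,0]]]'>/dev/null; python3 arc.py
```

```text
ang -0.389 r 0.0493 push 5.08 radial on tool -0.8 Fz -0.0 t 12.2
ang -0.49 r 0.0493 push 6.52 radial on tool -1.87 Fz -1.0 t 12.4
```

```bash
python3 -m crank '[[[-0.0014,-0.0021,0],[0,0,0]]]' >/dev/null; python3 arc.py;  python3 -m crank '[[[-0.0014,-0.0021,0],[0,0,0]],[[-0.003,-0.0041,0],[0,0,0]]]'>/dev/null; python3 arc.py; python3 -m crank '[[[-0.0016,-0.0019,0],[0,0,0]]]'>/dev/null; python3 arc.py
```

```text
ang -0.54 r 0.0493 push 6.14 radial on tool -2.44 Fz -0.5 t 12.5
ang -0.641 r 0.0493 push 6.22 radial on tool -2.11 Fz -1.6 t 12.7
ang -0.692 r 0.0494 push 5.26 radial on tool -2.57 Fz -0.8 t 12.8
```

```bash
python3 -m crank '[[[-0.0019,-0.0018,0],[0,0,0]],[[-0.0038,-0.0035,0],[0,0,0]]]' >/dev/null; python3 arc.py;  python3 -m crank '[[[-0.0019,-0.0016,0],[0,0,0]],[[-0.0039,-0.0032,0],[0,0,0]]]'>/dev/null; python3 arc.py 0.05 2 6
```

```text
ang -0.794 r 0.0494 push 5.75 radial on tool -0.69 Fz -2.8 t 13.0
ang -0.893 r 0.0494 push 5.78 radial on tool -1.39 Fz -1.5 t 13.2
[[[-0.002, -0.0015, 0], [0, 0, 0]], [[-0.0041, -0.0029, 0], [0, 0, 0]]]
[[[-0.0021, -0.0013, 0], [0, 0, 0]], [[-0.0043, -0.0025, 0], [0, 0, 0]]]
[[[-0.0023, -0.0011, 0], [0, 0, 0]], [[-0.0046, -0.0021, 0], [0, 0, 0]]]
[[[-0.0024, -0.0009, 0], [0, 0, 0]], [[-0.0048, -0.0016, 0], [0, 0, 0]]]
[[[-0.0024, -0.0006, 0], [0, 0, 0]], [[-0.0049, -0.0011, 0], [0, 0, 0]]]
[[[-0.0025, -0.0004, 0], [0, 0, 0]], [[-0.005, -0.0006, 0], [0, 0, 0]]]
```

```bash
python3 -m crank '[[[-0.002,-0.0015,0],[0,0,0]],[[-0.0041,-0.0028,0],[0,0,0]]]' >/dev/null; python3 arc.py;  python3 -m crank '[[[-0.0021,-0.0012,0],[0,0,0]],[[-0.0043,-0.0024,0],[0,0,0]]]'>/dev/null; python3 arc.py
```

```text
ang -0.987 r 0.0494 push 6.87 radial on tool -1.56 Fz -3.2 t 13.4
ang -1.07 r 0.0495 push 9.04 radial on tool -1.89 Fz -5.4 t 13.6
```

```bash
python3 -m crank '[[[-0.0023,-0.001,0],[0,0,0]]]' >/dev/null; python3 arc.py;  python3 -m crank '[[[-0.0012,-0.0005,0],[0,0,0]]]'>/dev/null; python3 arc.py; python3 - <<'E'
from station import *
import cv2
p,d=camera("scene"); cv2.imwrite("pics/scene5.png",cv2.resize(p[120:240,280:420,::-1],None,fx=5,fy=5,interpolation=cv2.INTER_CUBIC))
E
```

```text
ang -1.113 r 0.0495 push 9.45 radial on tool -2.41 Fz -5.4 t 13.7
ang -1.135 r 0.0495 push 9.68 radial on tool -1.77 Fz -6.4 t 13.8
```

View pics/scene5.png

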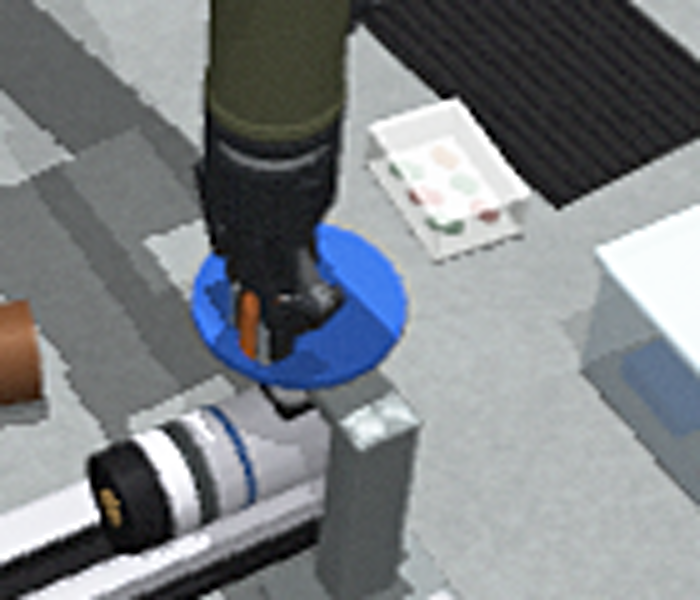

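The scene view shows the knob held at (248,325), the foot down at about (290,400) and the canister unmoved. I'll finish in small steps.

```bash
for i in 1 2; do python3 -m crank '[[[-0.0012,-0.0004,0],[0,0,0]]]' >/dev/null; python3 arc.py; done
```

```text
ang -1.152 r 0.0495 push 9.92 radial on tool -1.86 Fz -6.0 t 13.95
ang -1.174 r 0.0495 push 11.03 radial on tool -1.86 Fz -6.6 t 14.05
```

```bash
for i in 1 2; do python3 -m crank '[[[-0.001,-0.0004,0],[0,0,0]]]' >/dev/null; python3 arc.py; done;  python3 -m crank '[[[0,0,0],[0,0,0]]]' >/dev/null; python3 arc.py;
```

```text
ang -1.192 r 0.0495 push 10.58 radial on tool -2.66 Fz -7.4 t 14.15
ang -1.21 r 0.0495 push 10.91 radial on tool -1.94 Fz -7.2 t 14.25
ang -1.213 r 0.0495 push 11.21 radial on tool -2.47 Fz -6.7 t 14.35
```

```bash
for i in 1 2; do python3 -m crank '[[[-0.001,-0.0003,0],[0,0,0]]]' >/dev/null; python3 arc.py; done;  for i in 1 2 3; do python3 -m crank '[[[0,0,0],[0,0,0]]]' >/dev/null; python3 arc.py;done
```

```text
ang -1.226 r 0.0496 push 13.37 radial on tool -3.52 Fz -7.2 t 14.45
ang -1.244 r 0.0496 push 13.57 radial on tool -2.73 Fz -7.8 t 14.55
ang -1.247 r 0.0495 push 11.51 radial on tool -1.75 Fz -8.2 t 14.65
ang -1.247 r 0.0496 push 12.23 radial on tool -2.41 Fz -7.0 t 14.75
ang -1.247 r 0.0495 push 12.25 radial on tool -2.6 Fz -8.0 t 14.85
```

Held still, the push reads about 12 N. I'm releasing and lifting straight up.

```bash
python3 -m crank '[[[0,0,0],[0,0,0]],[[0,0,0],[0,0,0]],[[0,0,0],[0,0,0]],[[0,0,0],[0,0,0]]]' 0.075; python3 -m crank '[[[0,0,0.02],[0,0,0]],[[0,0,0.06],[0,0,0]],[[0,0,0.1],[0,0,0]],[[0,-0.03,0.13],[0,0,0]],[[-0.02,-0.07,0.14],[0,0,0]]]'; python3 -m crank '[[[-0.03,-0.03,0],[0,0,0]],[[-0.06,-0.06,0],[0,0,0]],[[-0.09,-0.09,0.0],[0,0,0]],[[-0.09,-0.13,0],[0,0,0]],[[-0.09,-0.17,0],[0,0,0]]]';python3 - <<'E'
from station import *
import cv2,numpy as np
for n in ("wrist","scene","top"):
    c=get_calibration(n);p,d=camera(n); cv2.imwrite(f"pics/{n}6.png",p[:,:,::-1] if n=="wrist" else cv2.resize(p[120:280,220:420,::-1],None,fx=4,fy=3.7,interpolation=cv2.INTER_CUBIC))
    np.savez(f"{n}6.npz",p=p,d=d,K=c["intrinsics"],r=c["rvec"],t=c["tvec"])
E
```

```text
clock: 15.25
tool_pos: [0.5441, 0.0287, 0.2072]
eef_rot: [-180.0, 0.0, 85.2]
force: [-0.0, 0.4, 0.4]
width: 0.0751
clock: 15.75
tool_pos: [0.5279, -0.0412, 0.3513]
eef_rot: [179.5, 0.0, 85.4]
force: [0.5, -1.1, -0.1]
width: 0.0748
clock: 16.25
tool_pos: [0.433, -0.2121, 0.3481]
eef_rot: [179.9, 0.0, 85.2]
force: [1.5, 0.1, 0.1]
width: 0.075
```

View pics/scene6.png

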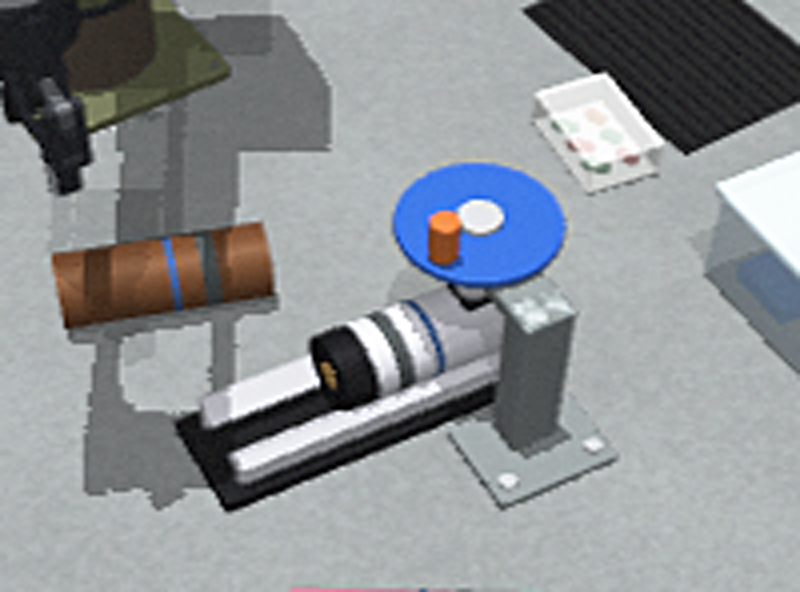

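View pics/top6.png

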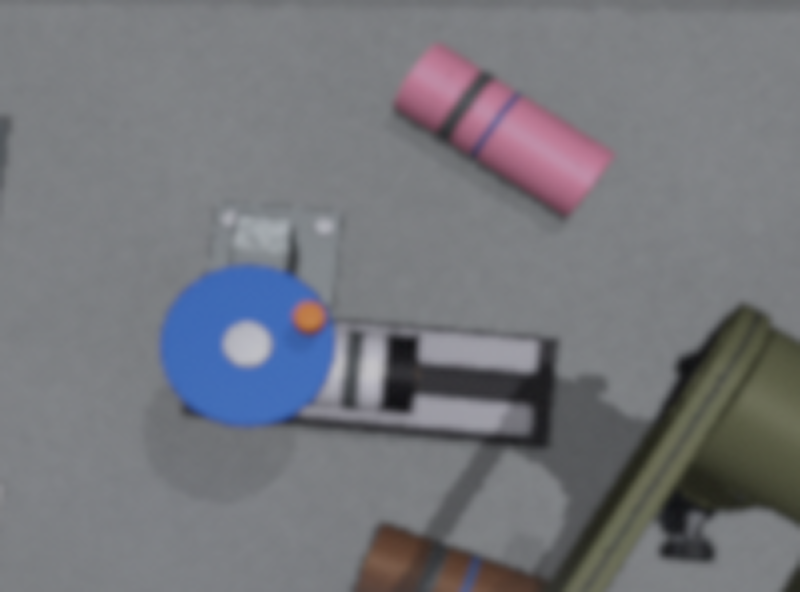

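```bash
python3 - <<'E'
from h import *
S=load("scene6")[2:]
p,d,K,R,t=load("top6"); h=cv2.cvtColor(p,cv2.COLOR_RGB2HSV).astype(int); m=(h[...,0]<20)&(h[...,1]>110)&(h[...,2]>90)
m[:150]=0;m[255:]=0
C=np.array([.5335,.0767])
for x in comps(m,15):
    k=plane(*ray(K,R,t,x[1]),.235); print("knob top",x[0],k,np.arctan2(*(k[:2]-C)[::-1]), np.hypot(*(k[:2]-C)))
p,d,K,R,t=load("scene6"); h=cv2.cvtColor(p,cv2.COLOR_RGB2HSV).astype(int); m=(h[...,0]<20)&(h[...,1]>110)&(h[...,2]>90); m[:150]=0;m[230:]=0;m[:,:310]=0;m[:,380:]=0
for x in comps(m,15):
    k=plane(*ray(K,R,t,x[1]),.224); print("knob scene",x[0],k,np.arctan2(*(k[:2]-C)[::-1]), np.hypot(*(k[:2]-C)))
m=(h[...,0]>8)&(h[...,0]<28)&(h[...,1]>90)&(h[...,2]>50); m[:205]=0;m[240:]=0;m[:,:285]=0;m[:,312:]=0
for x in comps(m,5):
    c=plane(*ray(K,R,t,x[1]),.069); print("brass",x[0],x[1],c,np.hypot(*(c[:2]-C)))
a,b=load("scene0")[0],p
df=(cv2.absdiff(a,b).max(2)>60); 
E
```

```text
knob top [294 203   7   6  33] [0.55112911 0.02913661 0.235     ] -1.2158496120586688 0.05072535879804945
knob scene [327 177   8  14  91] [0.55137247 0.02993678 0.224     ] -1.2057363302335495 0.05006220398677576
brass [300 218   4   7  20] [301.7 220.7] [ 0.52335593 -0.05381831  0.069     ] 0.13091192710651955
```

The canister is home (rear end 131 mm from the axis, 130 expected), the wheel stayed where I left it, and the other items sit at the same pixels as before. Handing in.

```bash
python3 -c "
from station import *
s=state();print(s['clock'],s['force'],s['tool_pos']);print(sign_off())"
```

```text
16.4 [-0.39614755  0.78402641  0.0986848 ] [ 0.43394691 -0.21322484  0.34721139]
the job is handed in; nothing more can be done
None
```

The canister is home against the yellow stop and held down, and I handed the job in at 16.4 s with the gripper open and clear of everything.

- **Canister:** I pushed it with shut, tilted fingertips at about 6–8 N. It stopped dead on the stop, where the reading along the cradle rose to about 19 N before I backed off. The last camera check puts its rear end 131 mm from the wheel axis (130 mm expected). I could not see the nose touching the stop directly.
- **Wheel:** I wound it clockwise by its knob, about 2.8 rad. The foot met the canister at about 2.5 rad, and the push read about 12 N with the wheel held still. Two readings during the last steps showed 13.4–13.6 N, so the true peak may be a little above 12 N but under the 15 N limit.
- **After release:** The knob stands within about 2 mm of where I let go, which is the camera's accuracy. If it did turn back that far, the hold would be about 1 N lighter. I did not push it again to test.
- **Other things:** The float box and the brown and pink look-alikes are unmoved in the before and after pictures. The tackle box looks the same as far as those close-ups show it. The rod holder was outside the final close-ups, but the arm never went near it.

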